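# Open the oil canister

## Robot

A 6-joint arm with a two-finger parallel gripper is mounted at the origin on a cart in front of the work surface, level with it; the furniture and walls round the work are solid. World frame = base frame: x ahead of the robot, y to its left, z up, the work surface at z = 0. Lengths are in m, angles in degrees, forces in N, time in s.
With the tool pointing down it reaches from about 0.4 to 0.825 m from the base axis. Payload 7 kg.
Tool frame: the origin (TCP) lies at the very end of the fingers, on their centre line; the grasp point (between the pads) lies 19 mm behind it; z points along the fingers, y is the line along which they close (so a half turn about z gives the same grasp; the last joint's range is limited). The gripper opens to 88 mm and grips with 3 to 60 N. Pads are 19 mm wide; open, the fingers measure 130 mm over their backs; the gripper's body (78 mm by 193 mm) begins 47 mm behind the grasp point.
Start: joints at [-54.081, 20.546, 0.682, 0, -70.136, -16.507], TCP at [0.224, -0.637, 0.227] pointing down, gripper open.
Joint ranges: [-176.03, 176.03], [-82.01, 121.73], [-58.28, 71.71], [-173.87, 95.51], [-174.79, -0.11], [-173.66, 173.66]. Speed limits (degrees/s): [136.94, 136.94, 172.46, 180, 180, 180].

## Interface

Orientations are given as [roll, pitch, yaw] about the fixed x, y, z axes, in that order (R = Rz(yaw) Ry(pitch) Rx(roll)).
In Python, from plant import r gives the robot as it stands. The module is installed in compiled form; this text tells all that it offers.
- The arm moves only by the tool jog_arm, never from a script. Its arguments are lists of equal length, an entry for each row: "travel": the shift along the tool's x, y, z each as a share of 50 cm, from -1 to 1, a list of three; "dr": the turn, a rotation vector about the tool's x, y, z each as a share of 360 degrees, from -1 to 1, a list of three; "claw": the opening, from 0 (shut) to 1 (fully open). A call has exactly 10 rows; each row is the pose to reach, as a shift and turn from the pose commanded when the call began, along the tool's axes at that moment, turning the shorter way round; what a row does not reach only later rows make up. A row lasts 1/8 s, in which the tool goes at most 62.5 mm and 10.7 degrees, less where a joint would pass 70% of its speed; a pose out of reach is approached as far as the arm can. A call with a number of a shift or a turn outside -1 to 1 is refused whole. A call with a gripper value outside its range is refused whole. The fingers move at their own pace and stop on an object; "newtons" is the grip in N (left out, the last holds). Time passes only in rows, so rows that repeat a pose let the fingers close, or fill a call up. It gives the time, the measured TCP pose, the force, the opening and the grip force at its end, in the units of the state.
- r.get_state(): the state, without advancing time (a new reading comes with each control period).
- r.capture(name): name is "scene" or "top" or "wrist"; returns a dict with "pixels" (384x512x3 uint8, red, green, blue), "range_z" (384x512 float32, m along the optical axis (not along the pixel's ray), 0 where there is no reading), "fx", "fy", "cx", "cy" (pixels), "position" and "attitude" of the camera in the world; the wrist camera has in their place "hand_eye" (4x4, takes a point from camera to tool coordinates, whose origin is the TCP and whose axes are the flange's). Camera axes: x right, y up, looking along -z (the intrinsics and any distortion apply to the point x, -y, -z); pixel columns grow to the right and rows downward; lengths in m; the calibration is good to about 2 mm. A picture is of the moment at which its call begins: read the wrist's pose just before it.
- r.close_job(): hands the job in; it is judged then, once.
Trained networks look in the newest picture that a camera, given by its name, has taken for a name from the list of things; names that differ only in an ending like _2 or _b are one class to them, and where a whole thing is asked for, a point or a joint stands for the part that bears it (a point fixed in the world has none). Each returns a list of dicts, best first, with "conf" (0 to 1); they miss things now and then, are a little off and sometimes report something else, mostly with a low value. They report only what shows in the picture. A call takes as long as a camera call. They do not tell look-alikes from the thing itself.
- r.boxes_of(name, camera): "extent" ([left, top, right, bottom] in pixels, round what is visible of it).
- r.regions_of(name, camera): "pixels" (384x512 bool, what is visible of it) and "extent" ([left, top, right, bottom] in pixels, round what is visible of it).
- r.tip_of(name, camera): "at" ([column, row] in pixels: a listed point, or the origin of a listed thing).
The state is a dict: "time_s": time; "joints": joint angles; "qd": joint speeds; "joint_torque": joint torques, N m; "tcp_pos": TCP position; "eef_rot": TCP orientation; "contact_force": force on the tool from outside, world axes, zero at the start; "moment": the same for the moment, N m; "gripper_width": finger opening in m; "gripper_force": force on a finger pad.
Only numpy, scipy, OpenCV 4.12 (cv2) and the standard library are available. Lean on these libraries where they do the work, as an engineer would, in place of code of your own. Each camera call takes 0.05 s, during which the arm holds its last target. There are 200 camera calls.

## Task

Unscrew the black cap of the green oil canister by turning it counter-clockwise over several grips; its thread is uneven, so feel how it wants to rise and ease it up along with the thread without straining it, and keep hold of the cap as it comes free, for a spring pushes it up. Then set the cap gently down in the middle of the aluminium dish, right way up, and let go. Leave the whetstone, the mug and the two bottles where they are.

Things in the scene. Friction and masses are not known exactly. Their poses are not given: they have to be found in the camera images.
- canister: Green round oil canister, 74 mm in diameter, screwed to the bench by a square steel foot 94 x 94 x 6 mm; it cannot move. Origin at the centre of its underside, z up. Its shoulder ends 85 mm above the bench; from there a steel neck 40 mm in diameter with a right-hand two-start thread (49 mm over the ridges) goes up to the mouth.
- mouth (a point): Centre of the canister's mouth on the neck's axis, 117 mm above the bench, z up. In the mouth a sprung rubber stopper pushes the cap up with 13 N at home, 10 N where the thread ends, over 16.5 mm of travel, so the cap turns stiffly (about 0.5 N m) and hops up if it is not held as it comes free.
- cap: Black knurled cap with a bright disc on top, 56 mm in diameter, 36 mm high, about 90 g, open below; grip it by its sides. Origin at the centre of its underside, z up its axis. Screwed home, its underside is 88 to 91 mm above the bench. Once off the thread it must be lifted about 20 mm more for its skirt to clear the neck. Before regripping, ease it up to meet the thread, or the spring snaps it up.
- cap_grip (a point): Point on the cap's axis 24 mm above its underside. Turned counter-clockwise it climbs unevenly, 0 to 8 mm per radian (4 on average), and is off the thread after 3.1 to 4.2 rad; eased up it is then no longer held back. Thread and stopper together bear at most 38 N (25 with the cap just held by the thread): feel the force up and down while turning, and follow.
- dish: Round shallow aluminium dish fixed to the bench, 120 mm across the rim and 11 mm high, with a flat floor 4 mm thick and about 100 mm across. Origin at the centre of its underside.
- whetstone: Reddish whetstone on a wooden base, 66 x 190 x 43 mm, loose, long side along its y. Origin at the centre of its underside. Leave it.
- glue_bottle: White glue bottle with a red nozzle, 55 mm in diameter, 162 mm high, loose. Origin at the centre of its underside. Leave it.
- tea_mug: White mug, 83 mm in diameter with a handle, 93 mm high, loose. Origin at the centre of its underside. Leave it.
- ink_bottle: Small brown dropper bottle with a black top, 33 mm in diameter, 102 mm high, loose. Origin at the centre of its underside. Leave it.
Not all that is in view belongs to the job. Leave any blue look-alike of the cap alone.

How it is judged (in metres and radians):
On the way:
1. the cap is off the thread, held by the fingers, its underside above the canister's mouth (z of cap in the frame of mouth above 0.003 m and contact force between the fingers and cap above 0.5 N), for 0.1 s.
At the end, for the whole second after the job is handed in: The cap stands right way up (within 0.1 rad) on the floor of the dish, its axis within 30 mm of the dish's centre, at rest (horizontal distance between cap and dish below 0.03 m and z of cap in the frame of dish between 0 and 0.008 m and angle between cap's own z axis and vertical below 0.1 rad and contact force between cap and dish above 0.2 N and linear speed of cap below 0.02 m/s); the robot touches nothing.
It fails at once if the thread is strained: more than 38 N between cap and canister (contact force between cap and canister above 38 N).
It fails at once if the cap is dropped beside the dish (height (world z) of cap below 0.03 m and horizontal distance between cap and dish above 0.07 m).
It fails at once if the cap is tipped over (angle between cap's own z axis and vertical above 0.8 rad).
It fails at once if the cap is thrown or pressed hard into the dish: more than 60 N (contact force between cap and dish above 60 N).
It fails at once if a bystander is moved by more than 30 mm (distance of any of whetstone, glue_bottle, tea_mug, ink_bottle from where it was at the start of the episode above 0.03 m).
It also fails if it takes over 72 s, if anything falls off the work surface, if the arm or the gripper's body presses on something with over 40 N, if the wrist force passes 120 N, or if a joint passes its speed limit or range.

## Working session

There is one attempt and no reset: what is moved stays moved. The work goes in short steps, Python scripts to look and compute and a tool call to move; the robot and the scene stay as the last step left them, time stands still between calls to the robot, and variables do not carry over. Pictures are saved under pics/ and viewed, at most 10 in all, crops included, and the job is handed in when it is done.

Besides the shell and the picture viewer there is one more tool, called after "Request:" in YAML: its name, and indented under it one key for each argument. jog_arm: Moves the arm, as the interface text tells. Its arguments: {"type":"object","properties":{"travel":{"type":"array"},"dr":{"type":"array"},"claw":{"type":"array"},"newtons":{"type":"number"}},"required":["travel","dr","claw"]}

```bash
mkdir -p pics; cat > h.py <<'E'
import numpy as np, cv2
from scipy.spatial.transform import Rotation as R
from plant import r
def world(c, u, v, z):
    d=np.array([(u-c['cx'])/c['fx']*z, -(v-c['cy'])/c['fy']*z, -z*np.ones_like(z)]).T
    return d
def pts(c, mask):
    v,u=np.nonzero(mask&(c['range_z']>0)); z=c['range_z'][v,u].astype(float)
    d=world(c,u,v,z)
    if 'attitude' in c:
        A=np.array(c['attitude'],float); M=A if A.shape==(3,3) else (R.from_euler('xyz',A,degrees=True).as_matrix() if A.size==3 else None)
        return d@M.T+np.array(c['position'])
    return d
E
python3 - <<'E'
from h import *
print(r.get_state())
ims=[]
for n in ('scene','top'):
    c=r.capture(n); ims.append(cv2.cvtColor(c['pixels'],cv2.COLOR_RGB2BGR))
    print(n,c['position'],c['attitude'],c['fx'],[k for k in c])
    for t in ('canister','cap','dish','whetstone','glue_bottle','tea_mug','ink_bottle'):
        for m in r.regions_of(t,n)[:2]:
            p=pts(c,m['pixels'])
            if len(p)==0: print(t,'none');continue
            lo,hi=np.percentile(p,[2,98],axis=0)
            print(t,round(m['conf'],2),np.round(m['extent']),lo.round(3),hi.round(3),((lo+hi)/2).round(3))
for n,i in zip('st',ims): cv2.imwrite(f'pics/{n}0.png',i)
cv2.imwrite('pics/both.png',cv2.resize(np.vstack(ims),(448,600)) if 0 else cv2.resize(np.hstack(ims),(800,300)))
E
```

```text
{'time_s': 0.0, 'joints': array([-5.40808335e+01,  2.05914389e+01,  6.34819316e-01, -1.92974668e-02,
       -7.01370042e+01, -1.65085028e+01]), 'qd': array([ 0.07642702, -0.12734384,  0.00479442,  0.00688152, -0.01410804,
       -0.06186377]), 'joint_torque': array([-3.11994211e-05, -5.82718170e+01,  2.93067813e+01,  6.99763834e+00,
        6.82072263e-03, -1.55803073e-04]), 'tcp_pos': array([ 0.22415404, -0.63617938,  0.22563319]), 'eef_rot': array([ 1.79905080e+02, -9.21325701e-03, -1.60595900e+02]), 'contact_force': array([ 0.26146017, -0.35959825, -0.04245152]), 'moment': array([ 0.03322528,  0.03346763, -0.01992716]), 'gripper_force': 0.0, 'gripper_width': 0.0878404972206002}
scene [0.22875286 0.68825508 0.79003248] [  50.63387513    1.1759174  -154.50476919] 394.7727304730574 ['pixels', 'range_z', 'fx', 'fy', 'cx', 'cy', 'position', 'attitude']
canister 0.9 [239. 260. 279. 305.] [ 0.452  0.12  -0.   ] [0.555 0.205 0.085] [0.503 0.163 0.042]
cap 0.89 [224. 307. 248. 333.] [ 0.466  0.243 -0.   ] [0.517 0.302 0.039] [0.492 0.273 0.019]
cap 0.8 [244. 244. 266. 269.] [0.476 0.127 0.
[... 926 characters left out ...]
4]
cap 0.66 [174. 216. 187. 236.] [0.477 0.122 0.092] [0.528 0.173 0.132] [0.502 0.148 0.112]
cap 0.56 [135. 225. 156. 244.] [0.466 0.247 0.005] [0.518 0.299 0.044] [0.492 0.273 0.025]
dish 0.62 [242. 211. 273. 246.] [ 0.448 -0.157 -0.002] [ 0.555 -0.051  0.014] [ 0.501 -0.104  0.006]
whetstone 0.91 [289. 152. 345. 176.] [ 0.679 -0.403  0.012] [ 0.747 -0.224  0.048] [ 0.713 -0.313  0.03 ]
glue_bottle 0.8 [169. 139. 190. 165.] [0.726 0.128 0.02 ] [0.772 0.176 0.158] [0.749 0.152 0.089]
tea_mug 0.62 [352. 232. 385. 261.] [ 0.394 -0.509  0.024] [ 0.465 -0.418  0.095] [ 0.429 -0.464  0.06 ]
ink_bottle 0.48 [260. 144. 274. 162.] [ 0.741 -0.154  0.018] [ 0.764 -0.124  0.1  ] [ 0.753 -0.139  0.059]
```

View pics/both.png

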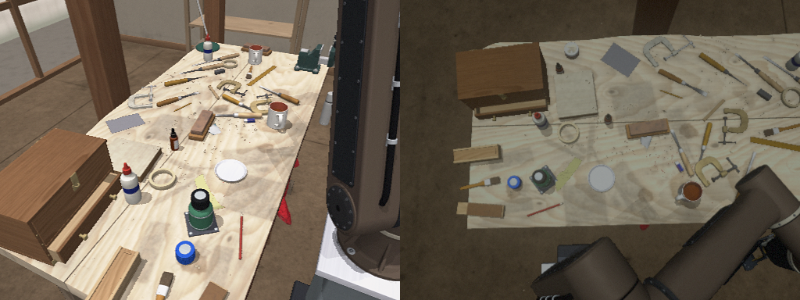

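```bash
python3 - <<'E'
from h import *
for n in ('scene','top'):
    c=r.capture(n)
    p=pts(c,np.ones((384,512),bool))
    for nm,cx,cy,zlo,rr in(('cap',.502,.15,.118,.035),('dish',.503,-.104,.007,.066)):
        q=p[(np.hypot(p[:,0]-cx,p[:,1]-cy)<rr)&(p[:,2]>zlo)&(p[:,2]<.16)]
        (x,y),rad=cv2.minEnclosingCircle(q[:,:2].astype(np.float32))
        print(n,nm,len(q),q.mean(0).round(4),np.percentile(q[:,2],[5,50,95]).round(4),x,y,rad)
E
```

```text
scene cap 392 [0.502  0.1536 0.125 ] [0.1197 0.1254 0.1277] 0.5023621320724487 0.15027710795402527 0.0289675984531641
scene dish 186 [ 0.5049 -0.1144  0.0098] [0.0072 0.0098 0.0125] 0.5038575530052185 -0.10207007825374603 0.06027200073003769
top cap 241 [0.502  0.1481 0.1261] [0.1209 0.1264 0.1314] 0.5023255944252014 0.14784735441207886 0.027678703889250755
top dish 348 [ 0.5038 -0.1022  0.0101] [0.0072 0.0094 0.0147] 0.5042210221290588 -0.10694453120231628 0.06402797996997833
```

```bash
cat >> h.py <<'E'
def tool(cmd_pos, yaw, tgt):
    M=R.from_euler('xyz',[180,0,yaw],degrees=True).as_matrix()
    return (M.T@(np.array(tgt)-np.array(cmd_pos))/0.5).round(4)
def st():
    s=r.get_state()
    print(round(s['time_s'],2),'j',s['joints'].round(1),'p',s['tcp_pos'].round(4),'rpy',s['eef_rot'].round(2),'F',s['contact_force'].round(2),'M',s['moment'].round(2),'w',round(s['gripper_width'],4),'g',round(s['gripper_force'],1))
E
python3 - <<'E'
from h import *
print(tool([.224,-.637,.227],-160.588,[.47,-.22,.227]),tool([.224,-.637,.227],-160.588,[.502,.0,.227]))
E
```

```text
[-0.7412  0.6231  0.    ] [-0.9478  1.0168  0.    ]
```

Request:
jog_arm:
  travel:
    - [-0.74,0.62,0]
    - [-0.74,0.62,0]
    - [-0.74,0.62,0]
    - [-0.74,0.62,0]
    - [-0.74,0.62,0]
    - [-0.74,0.62,0]
    - [-0.74,0.62,0]
    - [-0.74,0.62,0]
    - [-0.93,1.0,0]
    - [-0.93,1.0,0]
  dr:
    - [0,0,0]
    - [0,0,0]
    - [0,0,0]
    - [0,0,0]
    - [0,0,0]
    - [0,0,0]
    - [0,0,0]
    - [0,0,0]
    - [0,0,0]
    - [0,0,0]
  claw: [1,1,1,1,1,1,1,1,1,1]

```text
time_s: 2.15
tcp_pos: [0.486, -0.0954, 0.2267]
eef_rot: [-180.0, 0.0, -160.6]
contact_force: [1.1, 0.3, 0.7]
gripper_width: 0.0878
gripper_force: 0.0
```

```bash
python3 -c "
from h import *
st()"
```

```text
2.15 j [ 11.7   3.4 -21.4   0.  -65.2 -82.3] p [ 0.486  -0.0954  0.2267] rpy [-1.7999e+02  3.0000e-02 -1.6061e+02] F [1.13 0.29 0.67] M [ 0.05 -0.17  0.  ] w 0.0878 g 0.0
```

```bash
python3 - <<'E'
from h import *
print(tool([.486,-.0954,.2267],-160.6,[.502,.149,.187]))
E
```

```text
[-0.1925  0.4504  0.0794]
```

Request:
jog_arm:
  travel:
    - [-0.05,0.11,0.02]
    - [-0.1,0.22,0.04]
    - [-0.15,0.33,0.06]
    - [-0.19,0.45,0.08]
    - [-0.19,0.45,0.08]
    - [-0.19,0.45,0.08]
    - [-0.19,0.45,0.08]
    - [-0.19,0.45,0.08]
    - [-0.19,0.45,0.08]
    - [-0.19,0.45,0.08]
  dr:
    - [0,0,0]
    - [0,0,0]
    - [0,0,0]
    - [0,0,0]
    - [0,0,0]
    - [0,0,0]
    - [0,0,0]
    - [0,0,0]
    - [0,0,0]
    - [0,0,0]
  claw: [1,1,1,1,1,1,1,1,1,1]

```text
time_s: 3.4
tcp_pos: [0.5007, 0.1461, 0.1867]
eef_rot: [180.0, 0.0, -160.6]
contact_force: [0.2, -0.6, -0.2]
gripper_width: 0.0877
gripper_force: 0.0
```

```bash
python3 - <<'E'
from h import *
st()
s=r.get_state(); c=r.capture('wrist')
cv2.imwrite('pics/w1.png',cv2.cvtColor(c['pixels'],cv2.COLOR_RGB2BGR))
H=np.array(c['hand_eye']); M=R.from_euler('xyz',s['eef_rot'],degrees=True).as_matrix()
p=pts(c,np.ones((384,512),bool)); p=p@H[:3,:3].T+H[:3,3]; p=p@M.T+s['tcp_pos']
print(H.round(3))
q=p[(np.hypot(p[:,0]-.502,p[:,1]-.149)<.04)&(p[:,2]>.115)&(p[:,2]<.15)]
print(len(q),q.mean(0),np.percentile(q[:,2],[5,50,95]),cv2.minEnclosingCircle(q[:,:2].astype(np.float32)))
q=q[q[:,2]>np.median(q[:,2])-.002];print(len(q),q.mean(0),cv2.minEnclosingCircle(q[:,:2].astype(np.float32)))
E
```

```text
3.4 j [  37.8    7.9  -21.9    0.   -60.2 -108.5] p [0.5007 0.1461 0.1867] rpy [ 1.8000e+02  1.0000e-02 -1.6063e+02] F [ 0.18 -0.6  -0.19] M [0.03 0.   0.01] w 0.0877 g 0.0
[[ 0.     0.967  0.254  0.069]
 [ 1.    -0.    -0.    -0.001]
 [ 0.     0.254 -0.967 -0.158]
 [ 0.     0.     0.     1.   ]]
3127 [0.50157881 0.14779378 0.12572959] [0.12373965 0.12598835 0.12740555] ((0.5029020309448242, 0.14845019578933716), 0.027881687507033348)
2958 [0.50254031 0.1482025  0.12605528] ((0.5033161640167236, 0.14832958579063416), 0.02747233398258686)
```

View pics/w1.png

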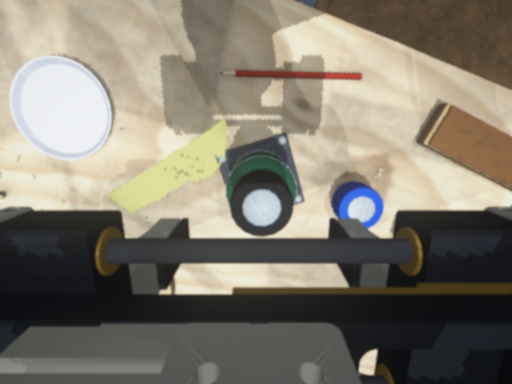

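```bash
python3 - <<'E'
from h import *
print(tool([.5007,.1461,.1867],-160.6,[.503,.1485,.095]))
E
```

```text
[-0.0059  0.003   0.1834]
```

Request:
jog_arm:
  travel:
    - [-0.006,0.003,0.04]
    - [-0.006,0.003,0.08]
    - [-0.006,0.003,0.12]
    - [-0.006,0.003,0.15]
    - [-0.006,0.003,0.17]
    - [-0.006,0.003,0.183]
    - [-0.006,0.003,0.183]
    - [-0.006,0.003,0.183]
    - [-0.006,0.003,0.183]
    - [-0.006,0.003,0.183]
  dr:
    - [0,0,0]
    - [0,0,0]
    - [0,0,0]
    - [0,0,0]
    - [0,0,0]
    - [0,0,0]
    - [0,0,0]
    - [0,0,0]
    - [0,0,0]
    - [0,0,0]
  claw: [1,1,1,1,1,1,0.72,0.66,0.6,0.55]
  newtons: 4

```text
time_s: 4.7
tcp_pos: [0.5031, 0.1494, 0.0954]
eef_rot: [180.0, 0.1, -160.6]
contact_force: [-0.8, 2.2, 1.1]
gripper_width: 0.0567
gripper_force: 4.0
```

```bash
python3 -c "
from h import *
st()"
```

```text
4.7 j [  38.    13.8  -28.1   -0.   -48.  -108.5] p [0.5031 0.1494 0.0954] rpy [ 1.7995e+02  5.0000e-02 -1.6060e+02] F [-0.81  2.23  1.13] M [0.6  0.41 0.02] w 0.0567 g 4.0
```

Request:
jog_arm:
  travel:
    - [0,0.001,0]
    - [0,0.001,0]
    - [0,0.001,0]
    - [0,0.001,0]
    - [0,0.001,-0.0005]
    - [0,0.001,-0.001]
    - [0,0.001,-0.0015]
    - [0,0.001,-0.002]
    - [0,0.001,-0.002]
    - [0,0.001,-0.002]
  dr:
    - [0,0,0]
    - [0,0,0]
    - [0,0,0]
    - [0,0,-0.01]
    - [0,0,-0.02]
    - [0,0,-0.03]
    - [0,0,-0.04]
    - [0,0,-0.042]
    - [0,0,-0.042]
    - [0,0,-0.042]
  claw: [0.5,0.5,0.5,0.5,0.5,0.5,0.5,0.5,0.5,0.5]
  newtons: 35

```text
time_s: 5.95
tcp_pos: [0.5028, 0.1494, 0.0959]
eef_rot: [-180.0, -0.0, -145.5]
contact_force: [1.8, 1.0, -1.9]
gripper_width: 0.056
gripper_force: 35.0
```

```bash
python3 -c "
from h import *
st()"
```

```text
5.95 j [ 38.   13.7 -28.1   0.  -48.2 -93.5] p [0.5028 0.1494 0.0959] rpy [-180.    -0.  -145.5] F [ 1.79  0.99 -1.95] M [ 0.12 -0.55  0.16] w 0.056 g 35.0
```

Request:
jog_arm:
  travel:
    - [0,0,0]
    - [0,0,0]
    - [0,0,-0.0002]
    - [0,0,-0.0004]
    - [0,0,-0.0006]
    - [0,0,-0.0008]
    - [0,0,-0.001]
    - [0,0,-0.001]
    - [0,0,-0.001]
    - [0,0,-0.001]
  dr:
    - [0,0,-0.006]
    - [0,0,-0.012]
    - [0,0,-0.018]
    - [0,0,-0.024]
    - [0,0,-0.03]
    - [0,0,-0.036]
    - [0,0,-0.042]
    - [0,0,-0.042]
    - [0,0,-0.042]
    - [0,0,-0.042]
  claw: [0.5,0.5,0.5,0.5,0.5,0.5,0.5,0.5,0.5,0.5]

```text
time_s: 7.2
tcp_pos: [0.5024, 0.1492, 0.0965]
eef_rot: [180.0, -0.0, -130.4]
contact_force: [-2.1, 1.4, 1.6]
gripper_width: 0.0565
gripper_force: 35.0
```

```bash
python3 -c "
from h import *
st()"
```

```text
7.2 j [ 38.   13.7 -28.1  -0.  -48.3 -78.4] p [0.5024 0.1492 0.0965] rpy [ 1.7998e+02 -4.0000e-02 -1.3038e+02] F [-2.15  1.4   1.59] M [0.21 1.16 0.03] w 0.0565 g 35.0
```

Request:
jog_arm:
  travel:
    - [0,0,-0.0002]
    - [0,0,-0.0004]
    - [0,0,-0.0006]
    - [0,0,-0.0008]
    - [0,0,-0.001]
    - [0,0,-0.0012]
    - [0,0,-0.0014]
    - [0,0,-0.0014]
    - [0,0,-0.0014]
    - [0,0,-0.0014]
  dr:
    - [0,0,-0.006]
    - [0,0,-0.012]
    - [0,0,-0.018]
    - [0,0,-0.024]
    - [0,0,-0.03]
    - [0,0,-0.036]
    - [0,0,-0.042]
    - [0,0,-0.042]
    - [0,0,-0.042]
    - [0,0,-0.042]
  claw: [0.5,0.5,0.5,0.5,0.5,0.5,0.5,0.5,0.5,0.5]

```text
time_s: 8.45
tcp_pos: [0.5029, 0.1493, 0.0975]
eef_rot: [-180.0, -0.0, -115.3]
contact_force: [-2.8, -0.8, 5.5]
gripper_width: 0.0561
gripper_force: 35.0
```

```bash
python3 -c "
from h import *
st()"
```

```text
8.45 j [ 38.   13.6 -28.    0.  -48.4 -63.3] p [0.5029 0.1493 0.0975] rpy [-1.7998e+02 -1.0000e-02 -1.1526e+02] F [-2.83 -0.82  5.53] M [-0.51  0.84  0.09] w 0.0561 g 35.0
```

Request:
jog_arm:
  travel:
    - [0,0,-0.0004]
    - [0,0,-0.0007]
    - [0,0,-0.001]
    - [0,0,-0.0013]
    - [0,0,-0.0016]
    - [0,0,-0.0019]
    - [0,0,-0.0022]
    - [0,0,-0.0022]
    - [0,0,-0.0022]
    - [0,0,-0.0022]
  dr:
    - [0,0,-0.006]
    - [0,0,-0.012]
    - [0,0,-0.018]
    - [0,0,-0.024]
    - [0,0,-0.03]
    - [0,0,-0.036]
    - [0,0,-0.042]
    - [0,0,-0.042]
    - [0,0,-0.042]
    - [0,0,-0.042]
  claw: [0.5,0.5,0.5,0.5,0.5,0.5,0.5,0.5,0.5,0.5]

```text
time_s: 9.7
tcp_pos: [0.5036, 0.1498, 0.099]
eef_rot: [-179.9, 0.0, -100.1]
contact_force: [-0.9, -0.4, 6.7]
gripper_width: 0.0559
gripper_force: 35.0
```

```bash
python3 -c "
from h import *
st()"
```

```text
9.7 j [ 38.   13.5 -27.9   0.  -48.5 -48.1] p [0.5036 0.1498 0.099 ] rpy [-1.7992e+02  5.0000e-02 -1.0012e+02] F [-0.92 -0.43  6.69] M [-0.3   0.53  0.07] w 0.0559 g 35.0
```

Request:
jog_arm:
  travel:
    - [0,0,-0.0005]
    - [0,0,-0.001]
    - [0,0,-0.0014]
    - [0,0,-0.0018]
    - [0,0,-0.0022]
    - [0,0,-0.0026]
    - [0,0,-0.003]
    - [0,0,-0.003]
    - [0,0,-0.003]
    - [0,0,-0.003]
  dr:
    - [0,0,-0.006]
    - [0,0,-0.012]
    - [0,0,-0.018]
    - [0,0,-0.024]
    - [0,0,-0.03]
    - [0,0,-0.036]
    - [0,0,-0.042]
    - [0,0,-0.042]
    - [0,0,-0.042]
    - [0,0,-0.042]
  claw: [0.5,0.5,0.5,0.5,0.5,0.5,0.5,0.5,0.5,0.5]

```text
time_s: 10.95
tcp_pos: [0.504, 0.15, 0.1009]
eef_rot: [-179.9, 0.0, -85.0]
contact_force: [-1.2, -1.0, 7.6]
gripper_width: 0.0561
gripper_force: 35.0
```

```bash
python3 -c "
from h import *
st()"
```

```text
10.95 j [ 38.   13.4 -27.8   0.1 -48.7 -33. ] p [0.504  0.15   0.1009] rpy [-1.7985e+02  5.0000e-02 -8.5000e+01] F [-1.2  -1.01  7.6 ] M [-0.17  0.44  0.05] w 0.0561 g 35.0
```

Request:
jog_arm:
  travel:
    - [0,0,-0.0006]
    - [0,0,-0.0012]
    - [0,0,-0.0018]
    - [0,0,-0.0023]
    - [0,0,-0.0028]
    - [0,0,-0.0032]
    - [0,0,-0.0036]
    - [0,0,-0.0036]
    - [0,0,-0.0036]
    - [0,0,-0.0036]
  dr:
    - [0,0,-0.006]
    - [0,0,-0.012]
    - [0,0,-0.018]
    - [0,0,-0.024]
    - [0,0,-0.03]
    - [0,0,-0.036]
    - [0,0,-0.042]
    - [0,0,-0.042]
    - [0,0,-0.042]
    - [0,0,-0.042]
  claw: [0.5,0.5,0.5,0.5,0.5,0.5,0.5,0.5,0.5,0.5]

```text
time_s: 12.2
tcp_pos: [0.5041, 0.1501, 0.1027]
eef_rot: [-179.8, 0.0, -69.9]
contact_force: [-1.0, -0.4, 8.6]
gripper_width: 0.0558
gripper_force: 35.0
```

```bash
python3 -c "
from h import *
st()"
```

```text
12.2 j [ 38.   13.3 -27.6   0.1 -48.9 -17.9] p [0.5041 0.1501 0.1027] rpy [-1.7984e+02  1.0000e-02 -6.9870e+01] F [-0.97 -0.4   8.61] M [-0.14  0.45 -0.03] w 0.0558 g 35.0
```

Request:
jog_arm:
  travel:
    - [0,0,-0.0005]
    - [0,0,-0.001]
    - [0,0,-0.0015]
    - [0,0,-0.002]
    - [0,0,-0.0024]
    - [0,0,-0.0024]
    - [0,0,-0.0024]
    - [0,0,-0.0024]
    - [0,0,-0.0024]
    - [0,0,-0.0024]
  dr:
    - [0,0,0]
    - [0,0,0]
    - [0,0,0]
    - [0,0,0]
    - [0,0,0]
    - [0,0,0]
    - [0,0,0]
    - [0,0,0]
    - [0,0,0]
    - [0,0,0]
  claw: [0.5,0.5,0.5,0.5,0.5,0.5,0.5,0.5,0.5,0.5]

```text
time_s: 13.45
tcp_pos: [0.5039, 0.15, 0.1032]
eef_rot: [-179.9, 0.0, -69.9]
contact_force: [5.3, 0.2, 2.2]
gripper_width: 0.0563
gripper_force: 35.0
```

```bash
python3 -c "
from h import *
st()"
```

```text
13.45 j [ 38.   13.3 -27.6   0.  -49.  -17.9] p [0.5039 0.15   0.1032] rpy [-1.7988e+02  1.0000e-02 -6.9850e+01] F [5.3  0.18 2.15] M [ 0.3  -1.8   0.07] w 0.0563 g 35.0
```

Request:
jog_arm:
  travel:
    - [0,0,-0.0003]
    - [0,0,-0.0006]
    - [0,0,-0.0006]
    - [0,0,-0.0006]
    - [0,0,-0.0006]
    - [0,0,-0.0006]
    - [0,0,-0.0006]
    - [0,0,-0.0006]
    - [0,0,-0.0006]
    - [0,0,-0.0006]
  dr:
    - [0,0,0]
    - [0,0,0]
    - [0,0,0]
    - [0,0,0]
    - [0,0,0]
    - [0,0,0.029]
    - [0,0,0.058]
    - [0,0,0.087]
    - [0,0,0.116]
    - [0,0,0.145]
  claw: [0.5,0.5,0.5,0.8,0.85,0.85,0.85,0.85,0.85,0.85]

```text
time_s: 14.7
tcp_pos: [0.5018, 0.1489, 0.1026]
eef_rot: [179.9, -0.1, -122.4]
contact_force: [-0.3, -0.2, -0.7]
gripper_width: 0.0745
gripper_force: 0.0
```

```bash
python3 -c "
from h import *
st()"
```

```text
14.7 j [ 38.   13.2 -27.7  -0.  -49.2 -70.4] p [0.5018 0.1489 0.1026] rpy [ 1.7994e+02 -1.0000e-01 -1.2243e+02] F [-0.25 -0.2  -0.69] M [-0.03  0.09  0.01] w 0.0745 g 0.0
```

```bash
cat >> h.py <<'E'
def capwrist(cx=.503,cy=.1495,zlo=.12,save=None):
    s=r.get_state(); c=r.capture('wrist')
    if save: cv2.imwrite(save,cv2.cvtColor(c['pixels'],cv2.COLOR_RGB2BGR))
    H=np.array(c['hand_eye']); M=R.from_euler('xyz',s['eef_rot'],degrees=True).as_matrix()
    p=pts(c,np.ones((384,512),bool)); p=p@H[:3,:3].T+H[:3,3]; p=p@M.T+s['tcp_pos']
    q=p[(np.hypot(p[:,0]-cx,p[:,1]-cy)<.033)&(p[:,2]>zlo)&(p[:,2]<.16)]
    print(len(q),q.mean(0),np.percentile(q[:,2],[5,25,50,75,95]),cv2.minEnclosingCircle(q[:,:2].astype(np.float32)))
E
python3 - <<'E'
from h import *
capwrist(save='pics/w2.png')
c=r.capture('scene'); 
p=pts(c,np.ones((384,512),bool)); q=p[(np.hypot(p[:,0]-.503,p[:,1]-.1495)<.03)&(p[:,2]>.12)&(p[:,2]<.15)]
print(len(q),q.mean(0),np.percentile(q[:,2],[25,50,75,95]))
E
```

```text
4652 [0.4998541  0.14364269 0.1327127 ] [0.12496378 0.13288988 0.1335899  0.13421471 0.13500244] ((0.5032102465629578, 0.14893436431884766), 0.02778683789074421)
138 [0.51396541 0.16237283 0.13127381] [0.12902823 0.13295476 0.13383463 0.13528839]
```

View pics/w2.png

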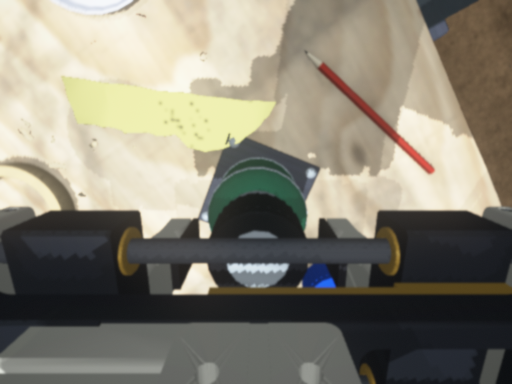

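```bash
python3 -c "
from h import *
print(tool([.5018,.1489,.1026],-122.4,[.5034,.1491,.1026]))"
```

```text
[-0.0021 -0.0025 -0.    ]
```

Request:
jog_arm:
  travel:
    - [-0.002,-0.0025,0]
    - [-0.002,-0.0025,0]
    - [-0.002,-0.0025,0]
    - [-0.002,-0.0025,0]
    - [-0.002,-0.0025,0]
    - [-0.002,-0.0025,0]
    - [-0.002,-0.0025,0]
    - [-0.002,-0.0025,0]
    - [-0.002,-0.0025,0]
    - [-0.002,-0.0025,0]
  dr:
    - [0,0,0.027]
    - [0,0,0.054]
    - [0,0,0.081]
    - [0,0,0.104]
    - [0,0,0.104]
    - [0,0,0.104]
    - [0,0,0.104]
    - [0,0,0.104]
    - [0,0,0.104]
    - [0,0,0.104]
  claw: [0.85,0.85,0.85,0.85,0.75,0.68,0.62,0.58,0.5,0.5]
  newtons: 5

```text
time_s: 16.05
tcp_pos: [0.504, 0.1505, 0.103]
eef_rot: [179.9, 0.0, -159.4]
contact_force: [-3.0, 4.5, 0.2]
gripper_width: 0.0569
gripper_force: 5.0
```

```bash
python3 -c "
from h import *
st()"
```

```text
16.05 j [ 3.800e+01  1.340e+01 -2.740e+01 -1.000e-01 -4.920e+01 -1.073e+02] p [0.504  0.1505 0.103 ] rpy [ 179.92    0.   -159.36] F [-3.04  4.54  0.23] M [1.82 1.12 0.01] w 0.0569 g 5.0
```

Request:
jog_arm:
  travel:
    - [0,0.0008,0]
    - [0,0.0016,0]
    - [0,0.0016,0]
    - [0,0.0016,-0.0003]
    - [0,0.0016,-0.0006]
    - [0,0.0016,-0.0009]
    - [0,0.0016,-0.0012]
    - [0,0.0016,-0.0015]
    - [0,0.0016,-0.0018]
    - [0,0.0016,-0.0018]
  dr:
    - [0,0,0]
    - [0,0,0]
    - [0,0,0]
    - [0,0,-0.007]
    - [0,0,-0.014]
    - [0,0,-0.021]
    - [0,0,-0.028]
    - [0,0,-0.035]
    - [0,0,-0.042]
    - [0,0,-0.042]
  claw: [0.5,0.5,0.5,0.5,0.5,0.5,0.5,0.5,0.5,0.5]
  newtons: 35

```text
time_s: 17.3
tcp_pos: [0.5044, 0.1503, 0.1045]
eef_rot: [-180.0, 0.0, -144.4]
contact_force: [-2.3, 1.9, 4.7]
gripper_width: 0.056
gripper_force: 35.0
```

```bash
python3 -c "
from h import *
st()"
```

```text
17.3 j [ 38.   13.3 -27.4   0.  -49.3 -92.4] p [0.5044 0.1503 0.1045] rpy [-1.7998e+02  3.0000e-02 -1.4438e+02] F [-2.28  1.87  4.66] M [0.6  0.96 0.09] w 0.056 g 35.0
```

Request:
jog_arm:
  travel:
    - [0,0,-0.0004]
    - [0,0,-0.0008]
    - [0,0,-0.0012]
    - [0,0,-0.0016]
    - [0,0,-0.002]
    - [0,0,-0.0023]
    - [0,0,-0.0026]
    - [0,0,-0.0026]
    - [0,0,-0.0026]
    - [0,0,-0.0026]
  dr:
    - [0,0,-0.006]
    - [0,0,-0.012]
    - [0,0,-0.018]
    - [0,0,-0.024]
    - [0,0,-0.03]
    - [0,0,-0.036]
    - [0,0,-0.042]
    - [0,0,-0.042]
    - [0,0,-0.042]
    - [0,0,-0.042]
  claw: [0.5,0.5,0.5,0.5,0.5,0.5,0.5,0.5,0.5,0.5]

```text
time_s: 18.55
tcp_pos: [0.5044, 0.1503, 0.1058]
eef_rot: [-180.0, 0.0, -129.3]
contact_force: [-2.6, 0.7, 4.9]
gripper_width: 0.0558
gripper_force: 35.0
```

```bash
python3 -c "
from h import *
st()"
```

```text
18.55 j [ 38.   13.2 -27.3   0.  -49.5 -77.3] p [0.5044 0.1503 0.1058] rpy [-1.7997e+02  3.0000e-02 -1.2934e+02] F [-2.63  0.69  4.91] M [0.54 0.9  0.06] w 0.0558 g 35.0
```

Request:
jog_arm:
  travel:
    - [0,0,-0.0003]
    - [0,0,-0.0006]
    - [0,0,-0.0009]
    - [0,0,-0.0012]
    - [0,0,-0.0015]
    - [0,0,-0.0018]
    - [0,0,-0.0021]
    - [0,0,-0.0021]
    - [0,0,-0.0021]
    - [0,0,-0.0021]
  dr:
    - [0,0,-0.006]
    - [0,0,-0.012]
    - [0,0,-0.018]
    - [0,0,-0.024]
    - [0,0,-0.03]
    - [0,0,-0.036]
    - [0,0,-0.042]
    - [0,0,-0.042]
    - [0,0,-0.042]
    - [0,0,-0.042]
  claw: [0.5,0.5,0.5,0.5,0.5,0.5,0.5,0.5,0.5,0.5]

```text
time_s: 19.8
tcp_pos: [0.5044, 0.1502, 0.1067]
eef_rot: [-180.0, 0.0, -114.2]
contact_force: [-1.0, 0.4, 5.3]
gripper_width: 0.0557
gripper_force: 35.0
```

```bash
python3 -c "
from h import *
st()"
```

```text
19.8 j [ 38.   13.1 -27.2   0.  -49.6 -62.2] p [0.5044 0.1502 0.1067] rpy [-179.97    0.   -114.19] F [-1.01  0.38  5.29] M [0.1  0.54 0.03] w 0.0557 g 35.0
```

Slope is flattening: 0.9 mm for that step.

Request:
jog_arm:
  travel:
    - [0,0,-0.0002]
    - [0,0,-0.0004]
    - [0,0,-0.0006]
    - [0,0,-0.0008]
    - [0,0,-0.001]
    - [0,0,-0.0012]
    - [0,0,-0.0014]
    - [0,0,-0.0014]
    - [0,0,-0.0014]
    - [0,0,-0.0014]
  dr:
    - [0,0,-0.006]
    - [0,0,-0.012]
    - [0,0,-0.018]
    - [0,0,-0.024]
    - [0,0,-0.03]
    - [0,0,-0.036]
    - [0,0,-0.042]
    - [0,0,-0.042]
    - [0,0,-0.042]
    - [0,0,-0.042]
  claw: [0.5,0.5,0.5,0.5,0.5,0.5,0.5,0.5,0.5,0.5]

```text
time_s: 21.05
tcp_pos: [0.5042, 0.1503, 0.1071]
eef_rot: [-180.0, -0.0, -99.1]
contact_force: [-0.0, 0.3, 1.9]
gripper_width: 0.056
gripper_force: 35.0
```

```bash
python3 -c "
from h import *
st()"
```

```text
21.05 j [ 38.   13.1 -27.2   0.  -49.7 -47.1] p [0.5042 0.1503 0.1071] rpy [-179.99   -0.    -99.06] F [-0.02  0.25  1.88] M [ 0.11 -0.01  0.02] w 0.056 g 35.0
```

Request:
jog_arm:
  travel:
    - [0,0,0]
    - [0,0,0]
    - [0,0,0]
    - [0,0,0]
    - [0,0,0]
    - [0,0,0]
    - [0,0,0]
    - [0,0,0]
    - [0,0,0]
    - [0,0,0]
  dr:
    - [0,0,-0.006]
    - [0,0,-0.012]
    - [0,0,-0.018]
    - [0,0,-0.024]
    - [0,0,-0.03]
    - [0,0,-0.036]
    - [0,0,-0.042]
    - [0,0,-0.042]
    - [0,0,-0.042]
    - [0,0,-0.042]
  claw: [0.5,0.5,0.5,0.5,0.5,0.5,0.5,0.5,0.5,0.5]

```text
time_s: 22.3
tcp_pos: [0.5041, 0.1503, 0.1071]
eef_rot: [-180.0, -0.0, -83.9]
contact_force: [-0.4, 0.7, 2.2]
gripper_width: 0.056
gripper_force: 35.0
```

```bash
python3 -c "
from h import *
st()"
```

```text
22.3 j [ 38.   13.1 -27.2   0.  -49.7 -31.9] p [0.5041 0.1503 0.1071] rpy [-180.     -0.    -83.93] F [-0.42  0.66  2.2 ] M [0.22 0.22 0.09] w 0.056 g 35.0
```

Request:
jog_arm:
  travel:
    - [0,0,0]
    - [0,0,0]
    - [0,0,0]
    - [0,0,0]
    - [0,0,-0.0002]
    - [0,0,-0.0003]
    - [0,0,-0.0004]
    - [0,0,-0.0004]
    - [0,0,-0.0004]
    - [0,0,-0.0004]
  dr:
    - [0,0,-0.006]
    - [0,0,-0.012]
    - [0,0,-0.018]
    - [0,0,-0.024]
    - [0,0,-0.03]
    - [0,0,-0.036]
    - [0,0,-0.042]
    - [0,0,-0.042]
    - [0,0,-0.042]
    - [0,0,-0.042]
  claw: [0.5,0.5,0.5,0.5,0.5,0.5,0.5,0.5,0.5,0.5]

```text
time_s: 23.55
tcp_pos: [0.504, 0.1503, 0.1072]
eef_rot: [180.0, -0.0, -68.8]
contact_force: [-0.2, 0.7, 1.5]
gripper_width: 0.056
gripper_force: 35.0
```

```bash
python3 -c "
from h import *
st()"
```

```text
23.55 j [ 38.   13.1 -27.2  -0.  -49.8 -16.8] p [0.504  0.1503 0.1072] rpy [179.99  -0.   -68.82] F [-0.19  0.68  1.5 ] M [0.31 0.31 0.05] w 0.056 g 35.0
```

Request:
jog_arm:
  travel:
    - [0,0,0]
    - [0,0,0]
    - [0,0,0]
    - [0,0,-0.0002]
    - [0,0,-0.0003]
    - [0,0,-0.0004]
    - [0,0,-0.0004]
    - [0,0,-0.0004]
    - [0,0,-0.0004]
    - [0,0,-0.0004]
  dr:
    - [0,0,-0.006]
    - [0,0,-0.012]
    - [0,0,-0.018]
    - [0,0,-0.024]
    - [0,0,-0.03]
    - [0,0,-0.036]
    - [0,0,-0.042]
    - [0,0,-0.042]
    - [0,0,-0.042]
    - [0,0,-0.042]
  claw: [0.5,0.5,0.5,0.5,0.5,0.5,0.5,0.5,0.5,0.5]

```text
time_s: 24.8
tcp_pos: [0.5043, 0.1503, 0.1083]
eef_rot: [-180.0, -0.0, -53.7]
contact_force: [-3.7, -0.1, 9.7]
gripper_width: 0.0561
gripper_force: 35.0
```

```bash
python3 -c "
from h import *
st()"
```

```text
24.8 j [ 38.   13.  -27.1   0.  -49.9  -1.7] p [0.5043 0.1503 0.1083] rpy [-1.7997e+02 -2.0000e-02 -5.3670e+01] F [-3.71 -0.06  9.65] M [0.06 1.27 0.02] w 0.0561 g 35.0
```

Request:
jog_arm:
  travel:
    - [0,0,-0.0004]
    - [0,0,-0.0008]
    - [0,0,-0.0012]
    - [0,0,-0.0016]
    - [0,0,-0.002]
    - [0,0,-0.002]
    - [0,0,-0.002]
    - [0,0,-0.002]
    - [0,0,-0.002]
    - [0,0,-0.002]
  dr:
    - [0,0,0]
    - [0,0,0]
    - [0,0,0]
    - [0,0,0]
    - [0,0,0]
    - [0,0,0]
    - [0,0,0]
    - [0,0,0]
    - [0,0,0]
    - [0,0,0]
  claw: [0.5,0.5,0.5,0.5,0.5,0.5,0.5,0.5,0.5,0.5]

```text
time_s: 26.05
tcp_pos: [0.5043, 0.1503, 0.1093]
eef_rot: [-180.0, -0.0, -53.7]
contact_force: [-2.6, -0.8, 8.1]
gripper_width: 0.056
gripper_force: 35.0
```

```bash
python3 -c "
from h import *
st()"
```

```text
26.05 j [ 38.   12.9 -27.1   0.  -50.   -1.7] p [0.5043 0.1503 0.1093] rpy [-1.7997e+02 -2.0000e-02 -5.3680e+01] F [-2.63 -0.76  8.1 ] M [0.01 1.06 0.05] w 0.056 g 35.0
```

Request:
jog_arm:
  travel:
    - [0,0,-0.0003]
    - [0,0,-0.0006]
    - [0,0,-0.0009]
    - [0,0,-0.0012]
    - [0,0,-0.0015]
    - [0,0,-0.0018]
    - [0,0,-0.0021]
    - [0,0,-0.0024]
    - [0,0,-0.0024]
    - [0,0,-0.0024]
  dr:
    - [0,0,-0.006]
    - [0,0,-0.012]
    - [0,0,-0.018]
    - [0,0,-0.024]
    - [0,0,-0.03]
    - [0,0,-0.036]
    - [0,0,-0.042]
    - [0,0,-0.042]
    - [0,0,-0.042]
    - [0,0,-0.042]
  claw: [0.5,0.5,0.5,0.5,0.5,0.5,0.5,0.5,0.5,0.5]

```text
time_s: 27.3
tcp_pos: [0.5042, 0.1503, 0.1098]
eef_rot: [-180.0, -0.0, -38.6]
contact_force: [-1.1, -0.1, 3.6]
gripper_width: 0.0558
gripper_force: 35.0
```

```bash
python3 -c "
from h import *
st()"
```

```text
27.3 j [ 38.   12.9 -27.    0.  -50.1  13.4] p [0.5042 0.1503 0.1098] rpy [-1.800e+02 -1.000e-02 -3.858e+01] F [-1.08 -0.11  3.64] M [-0.06  0.36  0.02] w 0.0558 g 35.0
```

Request:
jog_arm:
  travel:
    - [0,0,0]
    - [0,0,-0.0002]
    - [0,0,-0.0003]
    - [0,0,-0.0004]
    - [0,0,-0.0006]
    - [0,0,-0.0008]
    - [0,0,-0.0008]
    - [0,0,-0.0008]
    - [0,0,-0.0008]
    - [0,0,-0.0008]
  dr:
    - [0,0,-0.006]
    - [0,0,-0.012]
    - [0,0,-0.018]
    - [0,0,-0.024]
    - [0,0,-0.03]
    - [0,0,-0.036]
    - [0,0,-0.042]
    - [0,0,-0.042]
    - [0,0,-0.042]
    - [0,0,-0.042]
  claw: [0.5,0.5,0.5,0.5,0.5,0.5,0.5,0.5,0.5,0.5]

```text
time_s: 28.55
tcp_pos: [0.5039, 0.1502, 0.1099]
eef_rot: [180.0, 0.0, -23.5]
contact_force: [-0.4, -0.6, 1.6]
gripper_width: 0.0557
gripper_force: 35.0
```

```bash
python3 -c "
from h import *
st()"
```

```text
28.55 j [ 38.   12.9 -27.   -0.  -50.1  28.5] p [0.5039 0.1502 0.1099] rpy [ 1.7998e+02  2.0000e-02 -2.3470e+01] F [-0.44 -0.65  1.56] M [-0.09  0.4   0.04] w 0.0557 g 35.0
```

Request:
jog_arm:
  travel:
    - [0,0,0]
    - [0,0,0]
    - [0,0,0]
    - [0,0,0]
    - [0,0,0]
    - [0,0,0]
    - [0,0,-0.0001]
    - [0,0,-0.0002]
    - [0,0,-0.0002]
    - [0,0,-0.0002]
  dr:
    - [0,0,-0.006]
    - [0,0,-0.012]
    - [0,0,-0.018]
    - [0,0,-0.024]
    - [0,0,-0.03]
    - [0,0,-0.036]
    - [0,0,-0.042]
    - [0,0,-0.048]
    - [0,0,-0.05]
    - [0,0,-0.05]
  claw: [0.5,0.5,0.5,0.5,0.5,0.5,0.5,0.5,0.5,0.5]

```text
time_s: 29.8
tcp_pos: [0.504, 0.1503, 0.1101]
eef_rot: [180.0, 0.0, -5.5]
contact_force: [-0.7, -0.0, -0.2]
gripper_width: 0.0562
gripper_force: 35.0
```

```bash
python3 -c "
from h import *
st()"
```

```text
29.8 j [ 38.   12.9 -27.   -0.  -50.1  46.5] p [0.504  0.1503 0.1101] rpy [ 1.7999e+02  2.0000e-02 -5.4700e+00] F [-0.75 -0.04 -0.18] M [-0.1   0.28  0.03] w 0.0562 g 35.0
```

Request:
jog_arm:
  travel:
    - [0,0,0]
    - [0,0,0]
    - [0,0,0]
    - [0,0,0]
    - [0,0,0]
    - [0,0,0]
    - [0,0,0]
    - [0,0,0]
    - [0,0,0]
    - [0,0,0]
  dr:
    - [0,0,-0.006]
    - [0,0,-0.012]
    - [0,0,-0.018]
    - [0,0,-0.024]
    - [0,0,-0.03]
    - [0,0,-0.036]
    - [0,0,-0.042]
    - [0,0,-0.048]
    - [0,0,-0.048]
    - [0,0,-0.048]
  claw: [0.5,0.5,0.5,0.5,0.5,0.5,0.5,0.5,0.5,0.5]

```text
time_s: 31.05
tcp_pos: [0.504, 0.1499, 0.1111]
eef_rot: [180.0, 0.0, 11.8]
contact_force: [-3.8, -3.6, 9.8]
gripper_width: 0.0557
gripper_force: 35.0
```

```bash
python3 -c "
from h import *
st()
c=r.capture('scene')
cv2.imwrite('pics/s3.png',cv2.resize(cv2.cvtColor(c['pixels'],cv2.COLOR_RGB2BGR)[200:330,190:330],None,fx=4,fy=4))
"
```

```text
31.05 j [ 38.   12.8 -27.    0.  -50.3  63.8] p [0.504  0.1499 0.1111] rpy [179.96   0.    11.82] F [-3.79 -3.58  9.85] M [-1.08  1.5  -0.11] w 0.0557 g 35.0
```

Request:
jog_arm:
  travel:
    - [0,0,-0.0004]
    - [0,0,-0.0008]
    - [0,0,-0.0012]
    - [0,0,-0.0016]
    - [0,0,-0.002]
    - [0,0,-0.0024]
    - [0,0,-0.0028]
    - [0,0,-0.0028]
    - [0,0,-0.0028]
    - [0,0,-0.0028]
  dr:
    - [0,0,0]
    - [0,0,0]
    - [0,0,0]
    - [0,0,0]
    - [0,0,0]
    - [0,0,0]
    - [0,0,0]
    - [0,0,0]
    - [0,0,0]
    - [0,0,0]
  claw: [0.5,0.5,0.5,0.5,0.5,0.5,0.5,0.5,0.5,0.5]

```text
time_s: 32.35
tcp_pos: [0.504, 0.1502, 0.1115]
eef_rot: [180.0, 0.0, 11.8]
contact_force: [-2.3, -4.0, 2.4]
gripper_width: 0.0559
gripper_force: 35.0
```

```bash
python3 -c "
from h import *
st()"
```

```text
32.35 j [ 38.   12.8 -26.9   0.  -50.4  63.9] p [0.504  0.1502 0.1115] rpy [1.7999e+02 2.0000e-02 1.1850e+01] F [-2.31 -3.97  2.43] M [-1.91  0.78 -0.16] w 0.0559 g 35.0
```

Request:
jog_arm:
  travel:
    - [0,0,0]
    - [0,0,0]
    - [0,0,0]
    - [0,0,0]
    - [0,0,0]
    - [0,0,0]
    - [0,0,0]
    - [0,0,0]
    - [0,0,0]
    - [0,0,0]
  dr:
    - [0,0,-0.006]
    - [0,0,-0.012]
    - [0,0,-0.018]
    - [0,0,-0.024]
    - [0,0,-0.03]
    - [0,0,-0.036]
    - [0,0,-0.042]
    - [0,0,-0.042]
    - [0,0,-0.042]
    - [0,0,-0.042]
  claw: [0.5,0.5,0.5,0.5,0.5,0.5,0.5,0.5,0.5,0.5]

```text
time_s: 33.6
tcp_pos: [0.5043, 0.1502, 0.1127]
eef_rot: [180.0, -0.0, 27.0]
contact_force: [-5.8, -6.0, 14.1]
gripper_width: 0.0563
gripper_force: 35.0
```

```bash
python3 -c "
from h import *
st()"
```

```text
33.6 j [ 38.   12.7 -26.8   0.  -50.4  79. ] p [0.5043 0.1502 0.1127] rpy [ 1.7997e+02 -4.0000e-02  2.6990e+01] F [-5.75 -6.04 14.07] M [-2.22  1.94 -0.14] w 0.0563 g 35.0
```

View pics/s3.png

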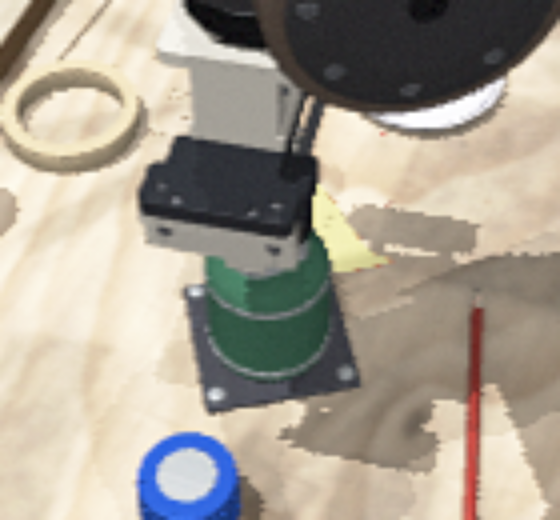

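Request:
jog_arm:
  travel:
    - [0,0,-0.0006]
    - [0,0,-0.0012]
    - [0,0,-0.0018]
    - [0,0,-0.0022]
    - [0,0,-0.0026]
    - [0,0,-0.003]
    - [0,0,-0.0033]
    - [0,0,-0.0036]
    - [0,0,-0.0036]
    - [0,0,-0.0036]
  dr:
    - [0,0,0]
    - [0,0,0]
    - [0,0,-0.006]
    - [0,0,-0.012]
    - [0,0,-0.018]
    - [0,0,-0.024]
    - [0,0,-0.03]
    - [0,0,-0.036]
    - [0,0,-0.036]
    - [0,0,-0.036]
  claw: [0.5,0.5,0.5,0.5,0.5,0.5,0.5,0.5,0.5,0.5]
  newtons: 42

```text
time_s: 34.85
tcp_pos: [0.5046, 0.1504, 0.1141]
eef_rot: [180.0, -0.1, 40.0]
contact_force: [-2.7, -4.6, 7.9]
gripper_width: 0.0556
gripper_force: 42.0
```

```bash
python3 -c "
from h import *
st()"
```

```text
34.85 j [ 38.   12.6 -26.7   0.  -50.6  91.9] p [0.5046 0.1504 0.1141] rpy [ 1.7997e+02 -5.0000e-02  3.9960e+01] F [-2.73 -4.59  7.95] M [-1.96  0.96  0.03] w 0.0556 g 42.0
```

```bash
python3 -c "
from h import *
capwrist(.504,.1503,.125,'pics/w4.png')"
```

```text
5790 [0.50946456 0.15372689 0.143501  ] [0.13100237 0.14377744 0.14467667 0.14536364 0.14701516] ((0.5052060484886169, 0.15099221467971802), 0.03301255404949188)
```

View pics/w4.png

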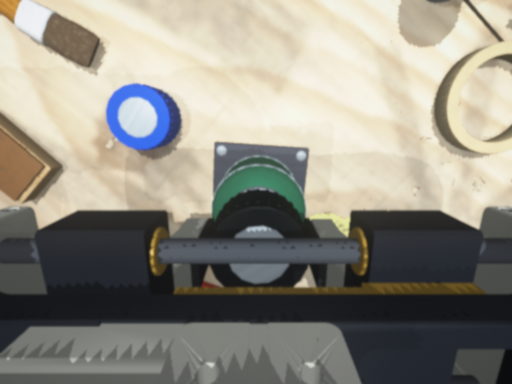

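Request:
jog_arm:
  travel:
    - [0,0,-0.0005]
    - [0,0,-0.001]
    - [0,0,-0.0015]
    - [0,0,-0.002]
    - [0,0,-0.0024]
    - [0,0,-0.0024]
    - [0,0,-0.0024]
    - [0,0,-0.0024]
    - [0,0,-0.0024]
    - [0,0,-0.0024]
  dr:
    - [0,0,0]
    - [0,0,0]
    - [0,0,0]
    - [0,0,0]
    - [0,0,0]
    - [0,0,0]
    - [0,0,0]
    - [0,0,0]
    - [0,0,0]
    - [0,0,0]
  claw: [0.5,0.5,0.5,0.5,0.5,0.5,0.5,0.5,0.5,0.5]

```text
time_s: 36.15
tcp_pos: [0.5043, 0.1505, 0.1147]
eef_rot: [180.0, -0.0, 39.9]
contact_force: [1.0, -3.0, 2.0]
gripper_width: 0.056
gripper_force: 42.0
```

```bash
python3 -c "
from h import *
st()"
```

```text
36.15 j [ 38.   12.6 -26.7   0.  -50.7  91.9] p [0.5043 0.1505 0.1147] rpy [ 1.800e+02 -3.000e-02  3.994e+01] F [ 1.   -2.98  1.99] M [-1.04 -0.43 -0.06] w 0.056 g 42.0
```

Request:
jog_arm:
  travel:
    - [0,0,-0.0002]
    - [0,0,-0.0004]
    - [0,0,-0.0006]
    - [0,0,-0.0008]
    - [0,0,-0.001]
    - [0,0,-0.0012]
    - [0,0,-0.0012]
    - [0,0,-0.0012]
    - [0,0,-0.0012]
    - [0,0,-0.0012]
  dr:
    - [0,0,-0.007]
    - [0,0,-0.014]
    - [0,0,-0.021]
    - [0,0,-0.028]
    - [0,0,-0.035]
    - [0,0,-0.042]
    - [0,0,-0.049]
    - [0,0,-0.056]
    - [0,0,-0.056]
    - [0,0,-0.056]
  claw: [0.5,0.5,0.5,0.5,0.5,0.5,0.5,0.5,0.5,0.5]

```text
time_s: 37.4
tcp_pos: [0.5042, 0.1504, 0.1157]
eef_rot: [180.0, -0.0, 60.1]
contact_force: [-1.1, -2.9, 6.0]
gripper_width: 0.056
gripper_force: 42.0
```

```bash
python3 -c "
from h import *
st()"
```

```text
37.4 j [ 38.   12.5 -26.6   0.  -50.9 112.1] p [0.5042 0.1504 0.1157] rpy [ 1.7999e+02 -2.0000e-02  6.0100e+01] F [-1.09 -2.89  6.03] M [-1.18  0.28  0.01] w 0.056 g 42.0
```

Request:
jog_arm:
  travel:
    - [0,0,-0.0004]
    - [0,0,-0.0008]
    - [0,0,-0.0012]
    - [0,0,-0.0016]
    - [0,0,-0.0019]
    - [0,0,-0.0022]
    - [0,0,-0.0024]
    - [0,0,-0.0024]
    - [0,0,-0.0024]
    - [0,0,-0.0024]
  dr:
    - [0,0,-0.007]
    - [0,0,-0.014]
    - [0,0,-0.021]
    - [0,0,-0.028]
    - [0,0,-0.035]
    - [0,0,-0.042]
    - [0,0,-0.049]
    - [0,0,-0.056]
    - [0,0,-0.056]
    - [0,0,-0.056]
  claw: [0.5,0.5,0.5,0.5,0.5,0.5,0.5,0.5,0.5,0.5]

```text
time_s: 38.65
tcp_pos: [0.5041, 0.1508, 0.1164]
eef_rot: [180.0, -0.0, 80.2]
contact_force: [-0.3, 0.6, 1.4]
gripper_width: 0.0555
gripper_force: 42.0
```

```bash
python3 -c "
from h import *
st()"
```

```text
38.65 j [ 38.   12.4 -26.6  -0.  -51.  132.2] p [0.5041 0.1508 0.1164] rpy [ 1.80e+02 -3.00e-02  8.02e+01] F [-0.28  0.6   1.37] M [ 0.05  0.11 -0.01] w 0.0555 g 42.0
```

Request:
jog_arm:
  travel:
    - [0,0,0]
    - [0,0,-0.0002]
    - [0,0,-0.0004]
    - [0,0,-0.0006]
    - [0,0,-0.0008]
    - [0,0,-0.001]
    - [0,0,-0.001]
    - [0,0,-0.001]
    - [0,0,-0.001]
    - [0,0,-0.001]
  dr:
    - [0,0,-0.007]
    - [0,0,-0.014]
    - [0,0,-0.021]
    - [0,0,-0.028]
    - [0,0,-0.035]
    - [0,0,-0.042]
    - [0,0,-0.049]
    - [0,0,-0.056]
    - [0,0,-0.056]
    - [0,0,-0.056]
  claw: [0.5,0.5,0.5,0.5,0.5,0.5,0.5,0.5,0.5,0.5]

```text
time_s: 39.9
tcp_pos: [0.5039, 0.1504, 0.1167]
eef_rot: [-180.0, -0.0, 100.3]
contact_force: [0.0, 0.1, 0.0]
gripper_width: 0.0561
gripper_force: 42.0
```

```bash
python3 -c "
from h import *
st(); capwrist(.504,.1503,.125)"
```

```text
39.9 j [ 38.   12.4 -26.5  -0.  -51.1 152.4] p [0.5039 0.1504 0.1167] rpy [-1.7998e+02 -1.0000e-02  1.0034e+02] F [0.02 0.06 0.01] M [-0.05  0.02  0.01] w 0.0561 g 42.0
5782 [0.50266697 0.15637726 0.14531162] [0.13115235 0.14618891 0.14716998 0.14785573 0.14893907] ((0.5033286213874817, 0.15410864353179932), 0.032305892556905746)
```

Request:
jog_arm:
  travel:
    - [0,0,-0.0003]
    - [0,0,-0.0006]
    - [0,0,-0.0009]
    - [0,0,-0.0012]
    - [0,0,-0.0015]
    - [0,0,-0.0015]
    - [0,0,-0.0015]
    - [0,0,-0.0015]
    - [0,0,-0.0015]
    - [0,0,-0.0015]
  dr:
    - [0,0,0]
    - [0,0,0]
    - [0,0,0]
    - [0,0,0]
    - [0,0,0]
    - [0,0,0]
    - [0,0,0]
    - [0,0,0]
    - [0,0,0]
    - [0,0,0]
  claw: [0.5,0.5,0.5,0.5,0.5,0.5,0.5,0.5,0.5,0.5]

```text
time_s: 41.2
tcp_pos: [0.5041, 0.1504, 0.1176]
eef_rot: [-180.0, 0.0, 100.4]
contact_force: [-0.5, 0.1, -0.3]
gripper_width: 0.0554
gripper_force: 42.0
```

```bash
python3 -c "
from h import *
st()"
```

```text
41.2 j [ 38.   12.4 -26.5   0.  -51.2 152.4] p [0.5041 0.1504 0.1176] rpy [-180.      0.    100.41] F [-0.47  0.14 -0.26] M [-0.12  0.06  0.01] w 0.0554 g 42.0
```

Request:
jog_arm:
  travel:
    - [0,0,-0.003]
    - [0,0,-0.006]
    - [0,0,-0.01]
    - [0,0,-0.015]
    - [0,0,-0.02]
    - [0,0,-0.03]
    - [0,0,-0.04]
    - [0,0,-0.05]
    - [0,0,-0.06]
    - [0,0,-0.07]
  dr:
    - [0,0,0]
    - [0,0,0]
    - [0,0,0]
    - [0,0,0]
    - [0,0,0]
    - [0,0,0]
    - [0,0,0]
    - [0,0,0]
    - [0,0,0]
    - [0,0,0]
  claw: [0.5,0.5,0.5,0.5,0.5,0.5,0.5,0.5,0.5,0.5]

```text
time_s: 42.45
tcp_pos: [0.5041, 0.1504, 0.153]
eef_rot: [180.0, -0.0, 100.4]
contact_force: [0.0, -0.6, 0.6]
gripper_width: 0.056
gripper_force: 42.0
```

```bash
python3 -c "
from h import *
st(); capwrist(.504,.1503,.15); print(tool([.504,.1504,.152],100.4,[.504,-.104,.16]))
c=r.capture('scene')
cv2.imwrite('pics/s5.png',cv2.resize(cv2.cvtColor(c['pixels'],cv2.COLOR_RGB2BGR)[200:330,190:330],None,fx=4,fy=4))"
```

```text
42.45 j [ 38.   10.1 -24.   -0.  -55.9 152.4] p [0.5041 0.1504 0.153 ] rpy [180.    -0.   100.41] F [ 0.04 -0.55  0.55] M [-0.12  0.    0.  ] w 0.056 g 42.0
346 [0.50005772 0.1694305  0.1558068 ] [0.15147658 0.15373109 0.1560739  0.15825735 0.15958986] ((0.5024092197418213, 0.15799188613891602), 0.031890835613012314)
[-0.5004 -0.0918 -0.016 ]
```

View pics/s5.png

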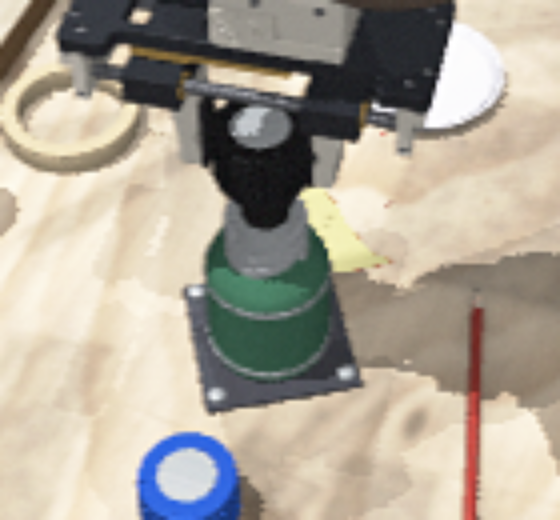

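Request:
jog_arm:
  travel:
    - [-0.02,-0.004,-0.016]
    - [-0.08,-0.015,-0.016]
    - [-0.16,-0.03,-0.016]
    - [-0.24,-0.044,-0.016]
    - [-0.32,-0.059,-0.016]
    - [-0.4,-0.074,-0.016]
    - [-0.46,-0.085,-0.01]
    - [-0.5,-0.092,0]
    - [-0.5,-0.092,0.02]
    - [-0.5,-0.092,0.04]
  dr:
    - [0,0,0.02]
    - [0,0,0.04]
    - [0,0,0.06]
    - [0,0,0.08]
    - [0,0,0.1]
    - [0,0,0.125]
    - [0,0,0.125]
    - [0,0,0.125]
    - [0,0,0.125]
    - [0,0,0.125]
  claw: [0.5,0.5,0.5,0.5,0.5,0.5,0.5,0.5,0.5,0.5]

```text
time_s: 43.8
tcp_pos: [0.5039, -0.1036, 0.1319]
eef_rot: [-180.0, 0.0, 55.4]
contact_force: [0.6, -0.1, -0.3]
gripper_width: 0.0558
gripper_force: 42.0
```

```bash
python3 -c "
from h import *
st(); c=r.capture('wrist'); cv2.imwrite('pics/w6.png',cv2.cvtColor(c['pixels'],cv2.COLOR_RGB2BGR))
s=r.get_state(); H=np.array(c['hand_eye']); M=R.from_euler('xyz',s['eef_rot'],degrees=True).as_matrix()
p=pts(c,np.ones((384,512),bool)); p=p@H[:3,:3].T+H[:3,3]; p=p@M.T+s['tcp_pos']
q=p[np.hypot(p[:,0]-s['tcp_pos'][0],p[:,1]-s['tcp_pos'][1])<.02]; q=q[q[:,2]>s['tcp_pos'][2]+.02]; print('captop-tcp',np.percentile(q[:,2]-s['tcp_pos'][2],[10,50,90]))
"
```

```text
43.8 j [ 10.3  10.4 -26.9  -0.  -52.8 135.1] p [ 0.5039 -0.1036  0.1319] rpy [-179.98    0.     55.39] F [ 0.57 -0.07 -0.33] M [-0.06  0.1   0.01] w 0.0558 g 42.0
captop-tcp [0.03003505 0.03100027 0.03197178]
```

View pics/w6.png

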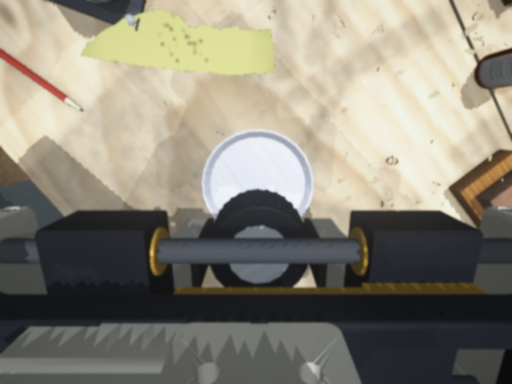

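Request:
jog_arm:
  travel:
    - [0,0,0.03]
    - [0,0,0.07]
    - [0,0,0.11]
    - [0,0,0.15]
    - [0,0,0.18]
    - [0,0,0.2]
    - [0,0,0.215]
    - [0,0,0.225]
    - [0,0,0.23]
    - [0,0,0.23]
  dr:
    - [0,0,0]
    - [0,0,0]
    - [0,0,0]
    - [0,0,0]
    - [0,0,0]
    - [0,0,0]
    - [0,0,0]
    - [0,0,0]
    - [0,0,0]
    - [0,0,0]
  claw: [0.5,0.5,0.5,0.5,0.5,0.5,0.5,0.5,0.5,0.5]

```text
time_s: 45.1
tcp_pos: [0.5042, -0.1039, 0.0178]
eef_rot: [180.0, -0.0, 55.4]
contact_force: [-0.7, -0.1, -0.2]
gripper_width: 0.0558
gripper_force: 42.0
```

```bash
python3 -c "
from h import *
st()"
```

```text
45.1 j [ 10.2  19.3 -33.8   0.  -36.9 135.2] p [ 0.5042 -0.1039  0.0178] rpy [ 1.7999e+02 -1.0000e-02  5.5410e+01] F [-0.66 -0.1  -0.2 ] M [-0.18  0.08 -0.03] w 0.0558 g 42.0
```

Slowly down about 8 mm.

Request:
jog_arm:
  travel:
    - [0,0,0.002]
    - [0,0,0.004]
    - [0,0,0.006]
    - [0,0,0.008]
    - [0,0,0.01]
    - [0,0,0.012]
    - [0,0,0.014]
    - [0,0,0.016]
    - [0,0,0.0165]
    - [0,0,0.0165]
  dr:
    - [0,0,0]
    - [0,0,0]
    - [0,0,0]
    - [0,0,0]
    - [0,0,0]
    - [0,0,0]
    - [0,0,0]
    - [0,0,0]
    - [0,0,0]
    - [0,0,0]
  claw: [0.5,0.5,0.5,0.5,0.5,0.5,0.5,0.5,0.5,0.5]

```text
time_s: 46.35
tcp_pos: [0.5041, -0.1039, 0.0098]
eef_rot: [180.0, -0.0, 55.4]
contact_force: [-2.5, 0.5, 4.5]
gripper_width: 0.0558
gripper_force: 42.0
```

```bash
python3 -c "
from h import *
st()"
```

```text
46.35 j [ 10.2  20.1 -34.2   0.  -35.8 135.2] p [ 0.5041 -0.1039  0.0098] rpy [179.99  -0.    55.42] F [-2.54  0.55  4.53] M [ 0.06  0.72 -0.02] w 0.0558 g 42.0
```

Contact at 4.5 N. Now I open a little and retreat.

Request:
jog_arm:
  travel:
    - [0,0,0]
    - [0,0,0]
    - [0,0,0]
    - [0,0,0]
    - [0,0,-0.005]
    - [0,0,-0.015]
    - [0,0,-0.04]
    - [0,0,-0.08]
    - [0,0,-0.12]
    - [0,0,-0.16]
  dr:
    - [0,0,0]
    - [0,0,0]
    - [0,0,0]
    - [0,0,0]
    - [0,0,0]
    - [0,0,0]
    - [0,0,0]
    - [0,0,0]
    - [0,0,0]
    - [0,0,0]
  claw: [0.66,0.7,0.7,0.7,0.7,0.7,0.75,0.8,0.9,0.9]
  newtons: 10

```text
time_s: 47.6
tcp_pos: [0.5042, -0.1038, 0.0911]
eef_rot: [180.0, -0.0, 55.4]
contact_force: [0.2, -0.4, -0.3]
gripper_width: 0.0784
gripper_force: 0.0
```

```bash
python3 -c "
from h import *
st(); c=r.capture('wrist'); cv2.imwrite('pics/w7.png',cv2.cvtColor(c['pixels'],cv2.COLOR_RGB2BGR))
s=r.get_state(); H=np.array(c['hand_eye']); M=R.from_euler('xyz',s['eef_rot'],degrees=True).as_matrix()
p=pts(c,np.ones((384,512),bool)); p=p@H[:3,:3].T+H[:3,3]; p=p@M.T+s['tcp_pos']
q=p[(np.hypot(p[:,0]-.504,p[:,1]+.104)<.045)&(p[:,2]>.025)&(p[:,2]<.06)]; print(np.percentile(q[:,2],[10,50,90,99]),cv2.minEnclosingCircle(q[:,:2].astype(np.float32)))
"
```

```text
47.6 j [ 10.2  13.2 -29.6   0.  -47.1 135.2] p [ 0.5042 -0.1038  0.0911] rpy [ 1.7996e+02 -4.0000e-02  5.5410e+01] F [ 0.19 -0.41 -0.26] M [-0.13  0.06 -0.03] w 0.0784 g 0.0
[0.04156099 0.0429504  0.04406131 0.04488345] ((0.505793035030365, -0.1045808345079422), 0.028003379702568054)
```

View pics/w7.png

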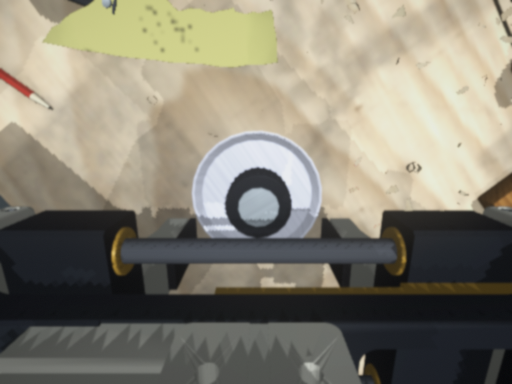

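The cap stands upright at (258,205) in the middle of the dish (centre about (257,190)); the fingers are clear of it.

```bash
python3 -c "
from plant import r
print(r.close_job())"
```

```text
the job is handed in; nothing more can be done
None
```

I unscrewed the cap over two grips, kept hold of it as it came free, set it upright in the middle of the dish, let go, and handed the job in at about 48 s. The hand-in gave no verdict. I kept clear of the whetstone, the mug and both bottles but didn't check their positions again at the end.

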